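# Lay out the bench mat for finishing a bite splint

## Robot

A 7-joint arm with a two-finger parallel gripper is mounted at the origin on the work surface. World frame = base frame: x ahead of the robot, y to its left, z up, the work surface at z = 0. Lengths are in m, angles in degrees, forces in N, time in s.
With the tool pointing down it reaches from about 0.425 to 0.875 m from the base axis. Payload 4.7 kg.
Tool frame: the origin (TCP) lies at the very end of the fingers, on their centre line; the grasp point (between the pads) lies 19 mm behind it; z points along the fingers, y is the direction in which the jaws open and shut (so a half turn about z gives the same grasp; the last joint's range is limited). The gripper opens to 87 mm and grips with 3 to 60 N. Pads are 19 mm wide; open, the fingers measure 117 mm over their backs; the gripper's body (75 mm by 190 mm) begins 51 mm behind the grasp point.
Start: joints at [65.953, 18.392, -4.016, 83.108, 1.295, 78.541, -3.26], TCP at [0.273, -0.59, 0.223] pointing down, gripper open.
Joint ranges: [-163.93, 163.93], [-17.29, 119.83], [-79.2, 71.16], [3.27, 140.29], [-89.18, 269.18], [5.43, 117.66], [-154.24, 154.24]. Speed limits (degrees/s): [147.25, 147.25, 180, 180, 180, 180, 180].

## Interface

Orientations are given as [roll, pitch, yaw] about the fixed x, y, z axes, in that order (R = Rz(yaw) Ry(pitch) Rx(roll)).
In Python, from cell import env gives the robot as it stands.
- The arm moves only by the tool servo_tool, never from a script. Its argument "increments" is a list that holds one entry, the list of rows, each a list of 7 numbers: the shift along the tool's x, y, z in m, then the turn, a rotation vector about the tool's x, y, z in degrees, then the opening, from -1 (shut) to 1 (fully open). In form: [[[dx, dy, dz, rx, ry, rz, fingers], ...]]. A call has 1 to 20 rows; each row is the pose to reach, as a shift and turn from the pose commanded when the call began, along the tool's axes at that moment; what a row does not reach only later rows make up. A row lasts 1/10 s, in which the tool goes at most 50 mm and 8.59 degrees, less where a joint would pass 70% of its speed; a pose out of reach is approached as far as the arm can. A call with a gripper value outside its range is refused whole. The fingers move at their own pace and stop on an object; "squeeze" is the grip in N (left out, the last holds). Time passes only in rows, so rows that repeat a pose let the fingers close. It gives the time, the measured TCP pose, the force and the opening at its end, in the units of the state.
- env.get_obs(): the state, without advancing time (a new reading comes with each control period).
- env.read_camera(name): name is "side" or "top"; returns a dict with "frame" (480x640x3 uint8, blue, green, red), "intrinsics" (3x3 intrinsics, pixels), "D" ([k1, k2, p1, p2, k3] as OpenCV has them; the pictures are not rectified), "rvec" (rotation vector, rad) and "tvec" (3), from world to camera coordinates, as OpenCV has them. Camera axes: x right, y down, z forward; pixel columns grow to the right and rows downward; lengths in m; the calibration is good to about 2 mm. A picture is of the moment at which its call begins. There is no depth.
- env.sign_off(): hands the job in, once; it reports no verdict.
The state is a dict: "time_s": time; "qpos": joint angles; "joint_velocities": joint speeds; "effort": joint torques, N m; "tool_pos": TCP position; "tool_rot": TCP orientation; "force": force on the tool from outside, world axes, zero at the start; "wrist_torque": the same for the moment, N m; "grip_width": finger opening in m.
Only numpy, scipy, OpenCV 4.12 (cv2) and the standard library are available. Lean on these libraries where they do the work, as an engineer would, in place of code of your own. Each camera call takes 0.05 s, during which the arm holds its last target.

## Task

Lay out the dark mat for finishing a bite splint: set the open horseshoe-shaped lower cast midway between the bur stand and the dish, front teeth towards the mat's front edge (the long edge nearest the robot), and lay the splint on top of it, same way round and centred. Stand the jar squarely behind the bur stand (on the side away from the mat's front edge) with a clear gap of about 40 mm, and lay the polishing wheel flat, squarely behind the cast and level with the jar. Leave the other cast, the mixing bowl and the bottle where they are.

Things in the scene. Friction and masses are not known exactly. Their poses are not given: they have to be found in the camera images.
- mat: dark rubber work mat, fixed to the bench, 190 mm deep (x) by 330 mm wide (y), 3 mm thick. Origin: centre of its underside. Its x axis points to its back edge, away from the robot, y to its left; turned up to 0.25 rad. The bur stand and the dish stand at x = -40 mm, y = +115 and -115 mm in its frame; which is left and which is right changes.
- bur_stand: aluminium block with ten small burs standing in it, fixed on the mat, 40 mm (x) by 60 mm (y), block 18 mm and burs 36 mm high. Origin: centre of its underside, on the mat's top. Its axes are parallel to the mat's.
- dish: small white ceramic round dish, 64 mm across, 22 mm high, empty, fixed on the mat. Origin: centre of its underside, on the mat's top. Its axes are parallel to the mat's.
- cast: loose plaster lower dental cast, an open horseshoe (a gap between its arms), 58 mm deep (x) by 60 mm wide (y), 28 mm high with the teeth, which have level tops. Base 18 mm high; its arms are straight, with outer sides parallel to x from x = -8 to +29 mm; the curved front with the front teeth points to -x. About 110 g. Origin: centre of the underside of its outline (in the open middle).
- splint: loose bite splint of pale translucent plastic, a horseshoe like the cast's row of teeth, x from -28 to +27 mm, 56 mm wide (y), 14 mm high plus 2 mm tooth shapes, flat underneath; outer sides straight, parallel to x from x = -8 to +27 mm; curved front to -x. About 25 g. Origin: in its underside, over the cast's origin when seated, 28 mm above the cast's underside.
- jar: loose short round white plastic jar with a steel cap, 48 mm across, 45 mm high, about 90 g. Origin: centre of its underside.
- wheel: loose grey polishing wheel, a solid disc with a brass hub plate, 54 mm across, 16 mm thick, about 50 g, lying flat. Origin: centre of its underside.
- upper_cast: bystander: upper dental cast, like the lower one but filled in the middle, 58 by 60 by 28 mm, behind the mat. Origin: centre of its underside. Not to be moved.
- mixing_bowl: bystander: grey plastic bowl, 90 mm across, 50 mm high, beyond the work on the robot's right. Origin: centre of its underside. Not to be moved.
- bottle: bystander: white plastic bottle, 52 mm across, 90 mm high, beyond the work on the robot's left. Origin: centre of its underside. Not to be moved.
Things that resemble listed ones, but are neither listed nor needed, are in the scene too. Leave any blue, pink or purple look-alike of the cast alone.

How it is judged (in metres and radians):
At the end, for the whole second after the job is handed in: Within: cast 13 mm of midway, facing front to 0.3 rad; splint on its teeth, 10 mm, 0.25 rad; jar behind the bur stand, gap 40 +/- 15 mm, sideways 13 mm; wheel flat, 20 mm of the mat's middle line, 22 mm of the line 84 mm behind the bur stand's centre. All on the mat, upright, at rest (x of cast in the frame of mat between -0.053 and -0.027 m and y of cast in the frame of mat between -0.013 and 0.013 m and z of cast in the frame of mat between -0.002 and 0.008 m and angle between the x axis of cast and the x axis of mat, either way round below 0.3 rad and x of mat in the frame of cast above 0.01 m and x of splint in the frame of cast between -0.01 and 0.01 m and y of splint in the frame of cast between -0.01 and 0.01 m and z of splint in the frame of cast between 0.024 and 0.032 m and angle between the x axis of splint and the x axis of cast, either way round below 0.25 rad and x of mat in the frame of splint above 0.01 m and angle between each of splint, jar, cast's own z axis and vertical below 0.15 rad and x of jar in the frame of bur_stand between 0.069 and 0.099 m and y of jar in the frame of bur_stand between -0.013 and 0.013 m and z of jar in the frame of mat between -0.002 and 0.008 m and x of wheel in the frame of bur_stand between 0.062 and 0.106 m and y of wheel in the frame of mat between -0.02 and 0.02 m and (z of wheel in the frame of mat between -0.002 and 0.008 m or z of wheel in the frame of mat between 0.014 and 0.024 m) and (angle between wheel's own z axis and vertical below 0.15 rad or angle between wheel's own z axis and vertical above 2.99 rad) and linear speed of each of cast, splint, jar, wheel below 0.02 m/s); the robot touches nothing.
It fails at once if the upper cast is moved more than 25 mm (distance of upper_cast from where it was at the start of the episode above 0.025 m).
It fails at once if the mixing bowl is moved more than 25 mm (distance of mixing_bowl from where it was at the start of the episode above 0.025 m).
It fails at once if the bottle is moved more than 25 mm (distance of bottle from where it was at the start of the episode above 0.025 m).
It also fails if it takes over 109 s, if anything falls off the work surface, if the arm or the gripper's body presses on something with over 40 N, if the wrist force passes 120 N, or if a joint passes its speed limit or range.

## Working session

There is one attempt and no reset: what is moved stays moved. The work goes in short steps, Python scripts to look and compute and a tool call to move; the robot and the scene stay as the last step left them, time stands still between calls to the robot, and variables do not carry over. Pictures are saved under pics/ and viewed, and the job is handed in when it is done.

Besides the shell and the picture viewer there is one more tool, called as name(argument=value, ...), one argument or row to a line, values as JSON. servo_tool: Moves the arm, as the interface text tells. Its arguments: {"type":"object","properties":{"increments":{"type":"array","items":{"type":"array","items":{"type":"array","items":{"type":"number"}}}},"squeeze":{"type":"number"}},"required":["increments"]}

```bash
ls; mkdir -p pics
python3 - <<'E'
from cell import env
import cv2,numpy as np
for n in("top","side"):
    c=env.read_camera(n);cv2.imwrite(f"pics/{n}0.png",c["frame"])
    R=cv2.Rodrigues(np.array(c["rvec"]))[0];print(n,c["intrinsics"],c["D"],-R.T@np.array(c["tvec"]).ravel(),R[2])
print(env.get_obs())
E
```

```text
pics
top [[622.20116699   0.         327.33010654]
 [  0.         622.20116699 234.87830094]
 [  0.           0.           1.        ]] [-0.1411045  0.         0.         0.         0.       ] [0.55289357 0.04312666 1.25374404] [ 5.31409969e-02 -6.77795879e-04 -9.98586789e-01]
side [[517.20609716   0.         317.89544899]
 [  0.         517.20609716 248.88455484]
 [  0.           0.           1.        ]] [-0.0382776  0.         0.         0.         0.       ] [ 0.55141762 -0.80020409  0.82630637] [ 0.06442643  0.72816112 -0.68237132]
{'time_s': 0.1, 'qpos': array([65.95460599, 18.43521568, -4.01752681, 83.17004074,  1.29679391,
       78.54018207, -3.25949472]), 'joint_velocities': array([ 0.14538509, -0.12880613,  0.05643014, -0.17471138, -0.06019804,
        0.03218002,  0.01172314]), 'effort': array([ 3.32671407e-04, -4.92571163e+01, -4.05580765e-01, -3.13402712e+01,
       -6.42590923e-02,  3.94133676e-02,  1.12486600e-04]), 'tool_pos': array([ 0.27294278, -0.58935658,  0.22154794]), 'tool_rot': array([-1.79899905e+02,  6.65169324e-03,  2.48577983e+01]), 'force': array([0.72490303, 1.03584543, 0.02146147]), 'wrist_torque': array([-0.01805037, -0.02258746,  0.03952643]), 'grip_width': 0.08678333648041013}
```

View pics/top0.png

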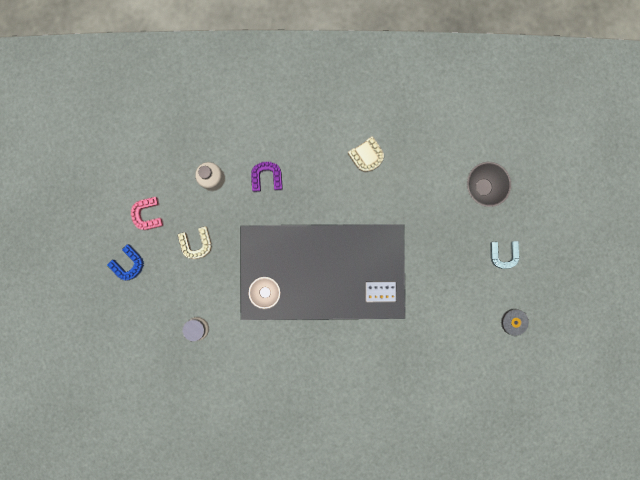

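View pics/side0.png

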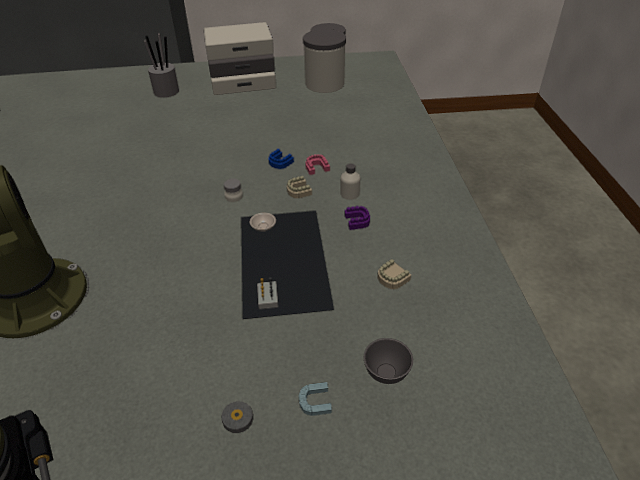

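Top view: cream open horseshoe (195,243) is the cast. It could be confused with blue (126,262), pink (146,213), purple (267,177) and the filled upper cast (367,155). Pale horseshoe (506,254) is the splint, jar (195,328), wheel (515,322), dish (264,292), bur stand (381,292). I'll check these in close crops.

```bash
cat > h.py <<'E'
from cell import env
import cv2,numpy as np
def cam(n):
    c=env.read_camera(n);c["R"]=cv2.Rodrigues(np.array(c["rvec"],float))[0];c["t"]=np.array(c["tvec"],float).ravel();return c
def w(c,uv,z):
    uv=np.array(uv,float).reshape(-1,1,2)
    p=cv2.undistortPoints(uv,c["intrinsics"],np.array(c["D"],float)).reshape(-1,2)
    d=np.c_[p,np.ones(len(p))]@c["R"];o=-c["R"].T@c["t"]
    return (o+d*((np.reshape(z,(-1,))-o[2])/d[:,2])[:,None]).round(4)
def px(c,P):
    return cv2.projectPoints(np.array(P,float).reshape(-1,1,3),np.array(c["rvec"],float),c["t"],c["intrinsics"],np.array(c["D"],float))[0].reshape(-1,2)
def crop(c,u,v,hw,hh,s,f):
    cv2.imwrite(f,cv2.resize(c["frame"][v-hh:v+hh,u-hw:u+hw],None,fx=s,fy=s,interpolation=cv2.INTER_CUBIC))
E
python3 - <<'E'
from h import *
c=cam("top")
def k(u,v):return cv2.resize(c["frame"][v-25:v+25,u-25:u+25],None,fx=8,fy=8,interpolation=cv2.INTER_CUBIC)
a=np.vstack([np.hstack([k(195,243),k(506,254)]),np.hstack([k(195,328),k(515,322)])])
cv2.imwrite("pics/four.png",cv2.resize(a,(600,600)))
crop(c,323,272,100,60,4,"pics/mat.png")
E
```

```text
(no output)
```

View pics/four.png

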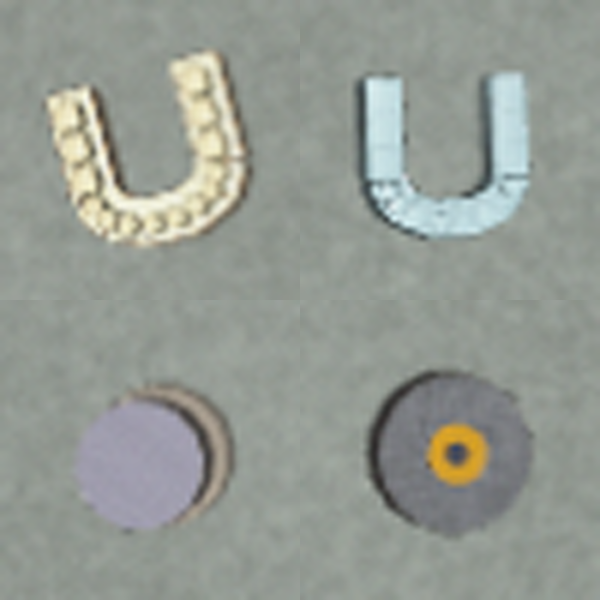

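View pics/mat.png

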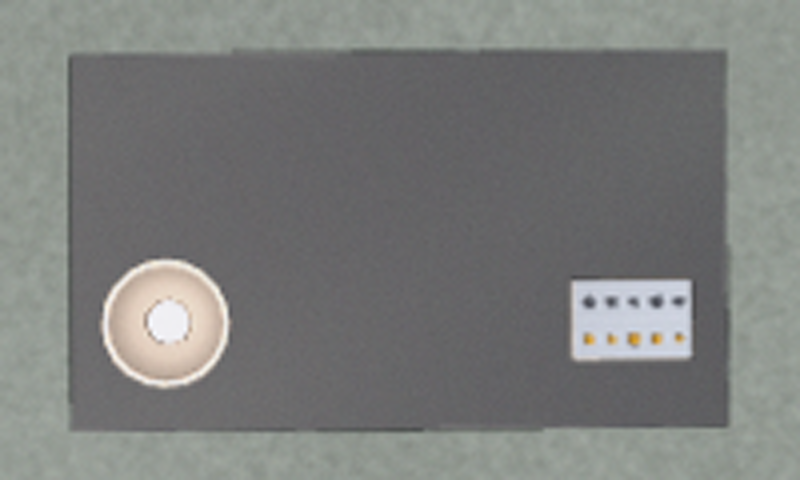

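```bash
cat > meas.py <<'E'
from h import *
from scipy.optimize import minimize
def outline(hw,xb,xm,xf):
    t=np.linspace(0,np.pi,30)
    return np.r_[[[xb,hw]],np.c_[xm+(xf-xm)*np.sin(t),hw*np.cos(t)],[[xb,-hw]]]
CAST=outline(.030,.029,-.008,-.029);SPL=outline(.028,.027,-.008,-.028)
def fit(c,mask,O,h,z0,g):
    # fit hull of silhouette; mask is uint8 full image
    ys,xs=np.nonzero(mask);H=cv2.convexHull(np.c_[xs,ys].astype(np.int32))
    u0,v0=H[:,0].min(0)-6;S=8
    def ras(p):
        m=np.zeros((480,480),np.uint8);cv2.fillConvexPoly(m,np.int32(np.round((p-[u0,v0])*S+S/2)),1);return m.astype(bool)
    # raster of true mask hull (pixel boxes)
    b=np.concatenate([H[:,0]+d for d in np.array([[-.5,-.5],[.5,-.5],[.5,.5],[-.5,.5]])]).astype(np.float32)
    M=ras(cv2.convexHull(b)[:,0])
    def proj(q):
        ca,sa=np.cos(q[2]),np.sin(q[2]);xy=O@np.array([[ca,sa],[-sa,ca]])+q[:2]
        P=np.r_[np.c_[xy,np.full(len(xy),z0)],np.c_[xy,np.full(len(xy),z0+h)]]
        return cv2.convexHull(px(c,P).astype(np.float32))[:,0]
    def cost(q):
        m=ras(proj(q));return -(m&M).sum()/(m|M).sum()
    best=None
    for a in (-.06,0,.06):
        s=np.array(g)+[0,0,a]
        r=minimize(cost,s,method="Nelder-Mead",options=dict(initial_simplex=[s,s+[.008,0,0],s+[0,.008,0],s+[0,0,.1]],xatol=1e-5,fatol=1e-5))
        if best is None or r.fun<best.fun:best=r
    return best.x,best.fun
E
python3 - <<'E'
from meas import *
c=cam("top");f=c["frame"].astype(int)
A=np.array
m=A([[69,55],[726,50],[728,427],[71,430]])/4+[223,212]-.4
P=w(c,m,.003);print("mat corners",P.tolist(),"ctr",P.mean(0))
# yaw from front/back and left/right edges
e=(P[0]-P[1]+P[3]-P[2])[:2];print("yaw",np.degrees(np.arctan2(-e[0],e[1])))
e=(P[0]-P[3]+P[1]-P[2])[:2];print("yaw",np.degrees(np.arctan2(e[1],e[0])),np.linalg.norm(P[0]-P[1]),np.linalg.norm(P[0]-P[3]))
print("dish",w(c,A([166,322])/4+[223,212]-.4,.025),"stand",w(c,A([631,319])/4+[223,212]-.4,.021))
print("jar",w(c,A([140,164])/6+[170,303]-.4,.045),"wheel",w(c,A([157,154])/6+[490,297]-.4,.016))
def near(u,v,r=22):
    k=np.zeros((480,640),bool);k[v-r:v+r,u-r:u+r]=1;return k
b,g,r=f[...,0],f[...,1],f[...,2]
for n,k,O,h,gg in (("cast",near(195,243)&(r-b>14),CAST,.018,None),("splint",near(506,254)&(b-r>14),SPL,.014,None)):
    k=k.astype(np.uint8);k=cv2.morphologyEx(k,cv2.MORPH_OPEN,np.ones((2,2),np.uint8))
    ys,xs=np.nonzero(k);g0=w(c,[xs.mean(),ys.mean()],.01)[0]
    q,s=fit(c,k,O,h,0,[g0[0],g0[1],.15 if n=="cast" else 0]);print(n,len(xs),q,np.degrees(q[2]),s)
    ca,sa=np.cos(q[2]),np.sin(q[2]);xy=O@A([[ca,sa],[-sa,ca]])+q[:2]
    im=cv2.resize(c["frame"],None,fx=1,fy=1)
    u,v=px(c,[q[0],q[1],.01])[0].astype(int)
    t=cv2.resize(c["frame"][v-25:v+25,u-25:u+25],None,fx=8,fy=8,interpolation=cv2.INTER_CUBIC)
    for zz,col in((0,(0,0,255)),(h,(0,255,0))):
        p=(px(c,np.c_[xy,np.full(len(xy),zz)])-[u-25,v-25])*8+4
        cv2.polylines(t,[np.int32(p)],False,col,1)
    cv2.imwrite(f"pics/fit_{n}.png",t)
cv2.imwrite("pics/fit.png",np.hstack([cv2.imread("pics/fit_cast.png"),cv2.imread("pics/fit_splint.png")]))
E
```

```text
mat corners [[0.6374, 0.2191, 0.003], [0.6424, -0.1126, 0.003], [0.4527, -0.1142, 0.003], [0.4487, 0.2158, 0.003]] ctr [0.5453   0.052025 0.003   ]
yaw 0.7792507490503703
yaw 0.7418964822020471 0.33173768251436253 0.18872885312002505
dish [[0.5043 0.1662 0.025 ]] stand [[ 0.5074 -0.0635  0.021 ]]
jar [[0.4298 0.3028 0.045 ]] wheel [[ 0.4457 -0.3378  0.016 ]]
cast 580 [0.59691074 0.3060577  0.24235897] 13.886146202710453 -0.9574337478295947
splint 392 [ 0.58027166 -0.32068233  0.04648956] 2.66365541743155 -0.9409041912370807
```

View pics/fit.png

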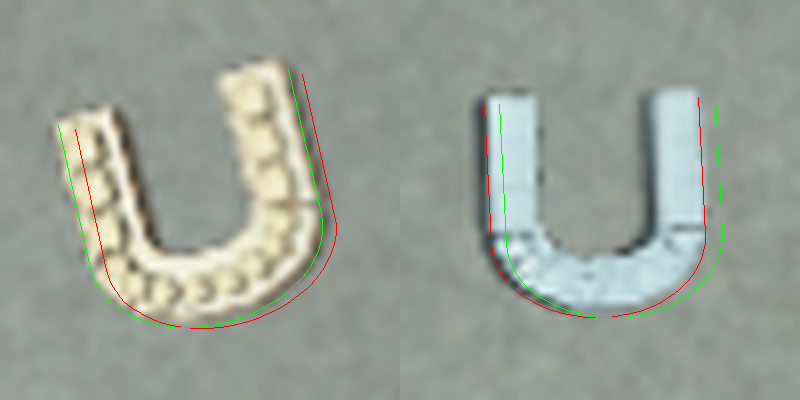

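```bash
cat > find.py <<'E'
from meas import *
def find(c,n,u,v,g,z,r=22,tag="fit"):
    f=c["frame"].astype(int);b,gn,rr=f[...,0],f[...,1],f[...,2]
    k=np.zeros((480,640),bool);k[v-r:v+r,u-r:u+r]=1
    k&=(rr-b>14) if n=="cast" else (b-rr>14)
    k=k.astype(np.uint8);nn,L,st,_=cv2.connectedComponentsWithStats(k);k=(L==1+st[1:,4].argmax()).astype(np.uint8)
    O=CAST if n=="cast" else SPL
    q,s=fit(c,k,O,0,z,g);print(n,q[:2].round(4),np.degrees(q[2]).round(2),round(s,3))
    ca,sa=np.cos(q[2]),np.sin(q[2]);xy=O@np.array([[ca,sa],[-sa,ca]])+q[:2]
    t=cv2.resize(c["frame"][v-25:v+25,u-25:u+25],None,fx=8,fy=8,interpolation=cv2.INTER_CUBIC)
    p=(px(c,np.c_[xy,np.full(len(xy),z)])-[u-25,v-25])*8+4
    cv2.polylines(t,[np.int32(p)],False,(0,255,0),1)
    cv2.imwrite(f"pics/{tag}_{n}.png",t);return t
E
python3 - <<'E'
from find import *
c=cam("top")
cv2.imwrite("pics/fit2.png",np.hstack([find(c,"cast",195,243,[.59,.308,.2],.018),find(c,"splint",506,254,[.58,-.32,.04],.014)]))
E
```

```text
cast [0.5986 0.3063] 11.49 -0.899
splint [ 0.582 -0.316] 2.28 -0.958
```

View pics/fit2.png

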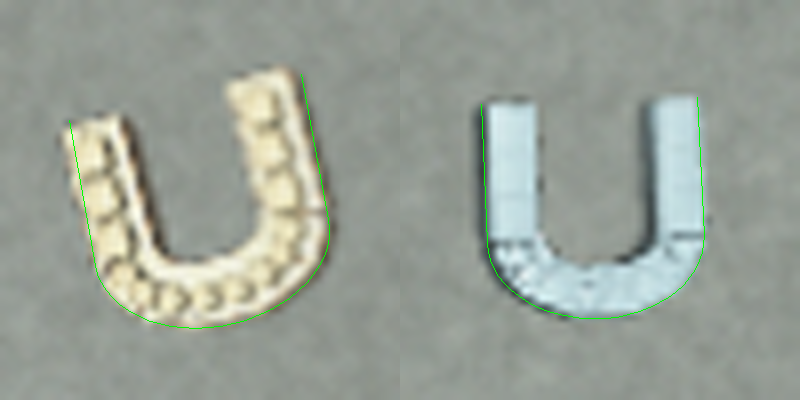

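```bash
cat > go.py <<'E'
import sys
from h import *
from scipy.spatial.transform import Rotation as Ro
# args: x,y,z,yaw groups -> tool increments from present pose
o=env.get_obs();p=np.array(o["tool_pos"]);R=Ro.from_euler("xyz",o["tool_rot"],degrees=True)
print("now",o["time_s"],p.round(4),np.round(o["tool_rot"],2),"grip",round(o["grip_width"],4),"F",np.round(o["force"],1))
for a in sys.argv[1:]:
    x,y,z,yw=map(float,a.split(","))
    T=Ro.from_euler("xyz",[180,0,yw],degrees=True)
    d=R.inv().apply(np.array([x,y,z])-p);v=(R.inv()*T).as_rotvec(degrees=True)
    print(a,d.round(4),v.round(2), "rows",int(np.ceil(max(np.linalg.norm(d)/.05,np.linalg.norm(v)/8.59))))
E
python3 go.py 0.4457,-0.3378,0.12,0.8 0.4457,-0.3378,0.004,0.8
```

```text
now 0.25 [ 0.273  -0.5896  0.2221] [-1.7995e+02  1.0000e-02  2.4850e+01] grip 0.0868 F [-0.4  0.4  0. ]
0.4457,-0.3378,0.12,0.8 [ 0.2626 -0.1558  0.1022] [-5.000e-02  2.000e-02  2.405e+01] rows 7
0.4457,-0.3378,0.004,0.8 [ 0.2626 -0.1558  0.2182] [-5.000e-02  2.000e-02  2.405e+01] rows 8
```

servo_tool(
  increments=[
    [[0.2626,-0.1558,0.1,0,0,24.05,1],[0.2626,-0.1558,0.1,0,0,24.05,1],[0.2626,-0.1558,0.1,0,0,24.05,1],[0.2626,-0.1558,0.1,0,0,24.05,1],[0.2626,-0.1558,0.1,0,0,24.05,1],[0.2626,-0.1558,0.1,0,0,24.05,1],[0.2626,-0.1558,0.1,0,0,24.05,1],[0.2626,-0.1558,0.1,0,0,24.05,1],[0.2626,-0.1558,0.1,0,0,24.05,1],[0.2626,-0.1558,0.1,0,0,24.05,1]],
  ],
)

```text
time_s: 1.25
tool_pos: [0.4451, -0.3401, 0.123]
tool_rot: [179.9, -0.0, 0.7]
force: [0.0, -0.6, 0.5]
grip_width: 0.0865
```

```bash
python3 go.py 0.4457,-0.3378,0.004,0.8
```

```text
now 1.25 [ 0.4451 -0.3401  0.123 ] [179.92  -0.     0.65] grip 0.0865 F [ 0.  -0.6  0.5]
0.4457,-0.3378,0.004,0.8 [ 0.0006 -0.0024  0.119 ] [ 0.08 -0.   -0.15] rows 3
```

servo_tool(
  increments=[
    [[0,-0.001,0.04,0,0,0,1],[0,-0.001,0.08,0,0,0,1],[0,-0.001,0.1,0,0,0,1],[0,-0.001,0.11,0,0,0,1],[0,-0.001,0.117,0,0,0,1],[0,-0.001,0.117,0,0,0,1]],
  ],
)

```text
time_s: 1.85
tool_pos: [0.4458, -0.338, 0.0057]
tool_rot: [180.0, -0.0, 0.7]
force: [-0.5, 0.3, -0.4]
grip_width: 0.0872
```

```bash
python3 go.py 0.4457,-0.3378,0.004,0.8
python3 - <<'E'
from h import *
c=cam("side");crop(c,237,415,60,60,5,"pics/w1.png")
E
```

```text
now 1.85 [ 0.4458 -0.338   0.0057] [ 1.7997e+02 -1.0000e-02  7.3000e-01] grip 0.0872 F [-0.5  0.3 -0.4]
0.4457,-0.3378,0.004,0.8 [-0.0001 -0.0002  0.0017] [ 0.03 -0.01 -0.07] rows 1
```

View pics/w1.png

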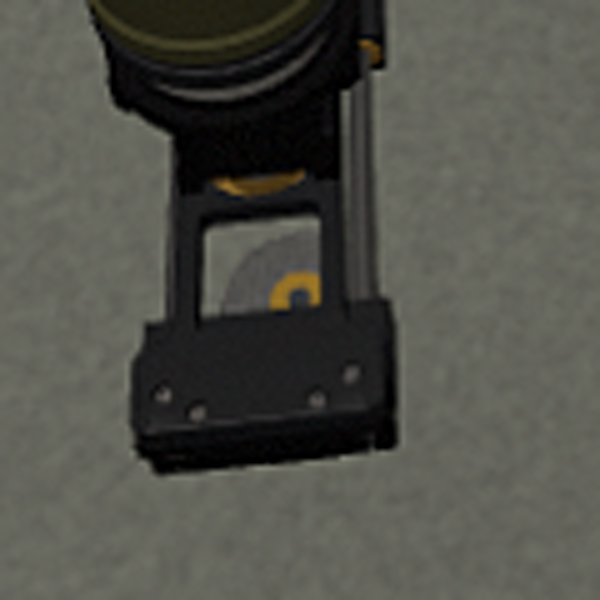

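The fingers straddle the wheel, with the hub visible at (297,293) in the crop. I'll close on it.

servo_tool(
  increments=[
    [[0,0,0.001,0,0,0,-1],[0,0,0.001,0,0,0,-1],[0,0,0.001,0,0,0,-1],[0,0,0.001,0,0,0,-1],[0,0,0.001,0,0,0,-1],[0,0,0.001,0,0,0,-1],[0,0,0.001,0,0,0,-1],[0,0,0.001,0,0,0,-1],[0,0,-0.03,0,0,0,-1],[0,0,-0.08,0,0,0,-1],[0,0,-0.1,0,0,0,-1],[0,0,-0.1,0,0,0,-1]],
  ],
  squeeze=15,
)

```text
time_s: 3.1
tool_pos: [0.4483, -0.3388, 0.1095]
tool_rot: [179.7, -0.3, 0.8]
force: [0.2, -0.2, -1.0]
grip_width: 0.0531
```

```bash
python3 go.py 0.589,0.0526,0.12,0.8
```

```text
now 3.1 [ 0.4483 -0.3388  0.1095] [179.72  -0.34   0.8 ] grip 0.0531 F [ 0.2 -0.2 -1. ]
0.589,0.0526,0.12,0.8 [ 0.1462 -0.3893 -0.0116] [ 0.28 -0.34  0.  ] rows 9
```

servo_tool(
  increments=[
    [[0.141,-0.3915,-0.012,0,0,0,-1],[0.141,-0.3915,-0.012,0,0,0,-1],[0.141,-0.3915,-0.012,0,0,0,-1],[0.141,-0.3915,-0.012,0,0,0,-1],[0.141,-0.3915,-0.012,0,0,0,-1],[0.141,-0.3915,-0.012,0,0,0,-1],[0.141,-0.3915,-0.012,0,0,0,-1],[0.141,-0.3915,-0.012,0,0,0,-1],[0.141,-0.3915,-0.012,0,0,0,-1],[0.141,-0.3915,-0.012,0,0,0,-1],[0.141,-0.3915,-0.012,0,0,0,-1],[0.141,-0.3915,-0.012,0,0,0,-1]],
  ],
)

```text
time_s: 4.3
tool_pos: [0.5808, 0.0539, 0.1165]
tool_rot: [179.9, 0.1, 0.6]
force: [1.0, -0.2, -0.6]
grip_width: 0.0533
```

```bash
python3 go.py 0.589,0.0526,0.008,0.8;  python3 - <<'E'
from h import *
c=cam("top");crop(c,323,272,100,75,4,"pics/w2.png")
E
```

```text
now 4.3 [0.5808 0.0539 0.1165] [1.7992e+02 1.0000e-01 6.4000e-01] grip 0.0533 F [ 1.  -0.2 -0.6]
0.589,0.0526,0.008,0.8 [0.0084 0.0012 0.1085] [ 0.08  0.1  -0.16] rows 3
```

View pics/w2.png

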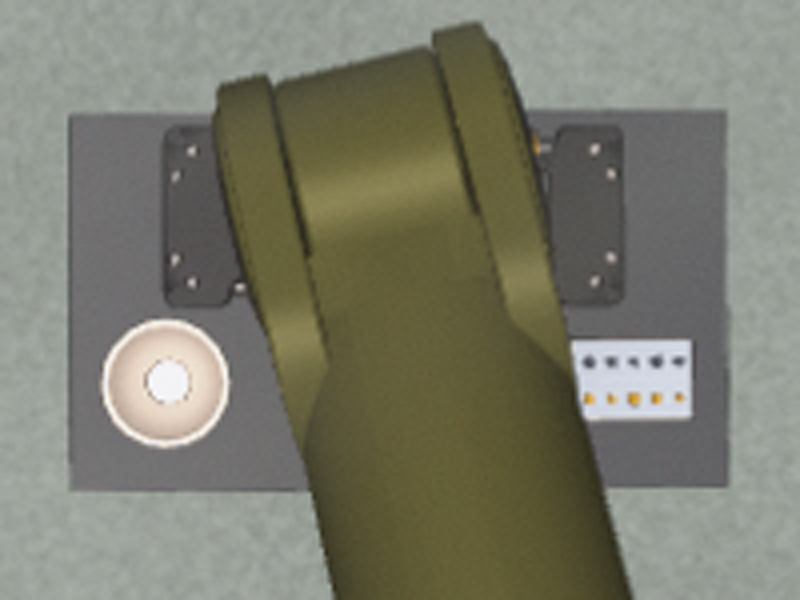

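servo_tool(
  increments=[
    [[0.004,0.001,0.04,0,0,0,-1],[0.004,0.001,0.08,0,0,0,-1],[0.004,0.001,0.1,0,0,0,-1],[0.004,0.001,0.104,0,0,0,-1],[0.004,0.001,0.106,0,0,0,-1],[0.004,0.001,0.106,0,0,0,-1]],
  ],
)

```text
time_s: 4.95
tool_pos: [0.5865, 0.0549, 0.0128]
tool_rot: [180.0, -0.1, 0.8]
force: [-0.6, 0.0, 0.1]
grip_width: 0.0533
```

```bash
python3 go.py 0.589,0.0526,0.008,0.8
```

```text
now 4.95 [0.5865 0.0549 0.0128] [ 1.7999e+02 -1.2000e-01  7.5000e-01] grip 0.0533 F [-0.6  0.   0.1]
0.589,0.0526,0.008,0.8 [0.0025 0.0023 0.0048] [ 0.01 -0.12 -0.05] rows 1
```

servo_tool(
  increments=[
    [[0.002,0.002,0.003,0,0,0,-1],[0.002,0.002,0.004,0,0,0,-1],[0.002,0.002,0.004,0,0,0,-1],[0.002,0.002,0.004,0,0,0,-1]],
  ],
)

```text
time_s: 5.35
tool_pos: [0.5877, 0.0535, 0.0078]
tool_rot: [180.0, -0.0, 0.8]
force: [0.9, 0.1, -0.9]
grip_width: 0.0527
```

Next: open, lift and go towards the cast.

servo_tool(
  increments=[
    [[0,0,0,0,0,0,0.7],[0,0,0,0,0,0,0.7],[0,0,0,0,0,0,0.7],[0,0,0,0,0,0,0.7],[0,0,-0.04,0,0,0,0.7],[0,0,-0.08,0,0,0,0.7],[0,0,-0.12,0,0,0,1],[0,0,-0.12,0,0,0,1]],
  ],
)

```text
time_s: 6.15
tool_pos: [0.5917, 0.0543, 0.1341]
tool_rot: [-180.0, -0.7, 0.8]
force: [0.1, 0.6, 0.7]
grip_width: 0.0824
```

```bash
python3 - <<'E'
import numpy as np
a=np.radians(12.5);print(np.array([.5985,.3075])+.004*np.array([np.cos(a),np.sin(a)]))
E
python3 go.py 0.6024,0.3084,0.125,12.5
```

```text
[0.60240518 0.30836576]
now 6.15 [0.5917 0.0543 0.1341] [-179.99   -0.65    0.81] grip 0.0824 F [0.1 0.6 0.7]
0.6024,0.3084,0.125,12.5 [ 0.0142 -0.2539  0.0093] [  0.05  -0.65 -11.69] rows 6
```

servo_tool(
  increments=[
    [[0.0142,-0.2545,0.005,0,0,-11.7,1],[0.0142,-0.2545,0.005,0,0,-11.7,1],[0.0142,-0.2545,0.005,0,0,-11.7,1],[0.0142,-0.2545,0.005,0,0,-11.7,1],[0.0142,-0.2545,0.005,0,0,-11.7,1],[0.0142,-0.2545,0.005,0,0,-11.7,1],[0.0142,-0.2545,0.005,0,0,-11.7,1],[0.0142,-0.2545,0.005,0,0,-11.7,1],[0.0142,-0.2545,0.005,0,0,-11.7,1]],
  ],
)

```text
time_s: 7.05
tool_pos: [0.599, 0.3053, 0.1222]
tool_rot: [179.9, 0.0, 12.3]
force: [1.0, 0.0, 0.3]
grip_width: 0.0869
```

```bash
python3 go.py 0.6024,0.3084,0.004,12.5
python3 - <<'E'
from h import *
c=cam("top");P=w(c,[[0,0]],0)
crop(c,323,272,100,75,4,"pics/w3.png")
E
```

```text
now 7.05 [0.599  0.3053 0.1222] [1.799e+02 1.000e-02 1.232e+01] grip 0.0869 F [1.  0.  0.3]
0.6024,0.3084,0.004,12.5 [ 0.004  -0.0025  0.1182] [ 0.1   0.01 -0.18] rows 3
```

View pics/w3.png

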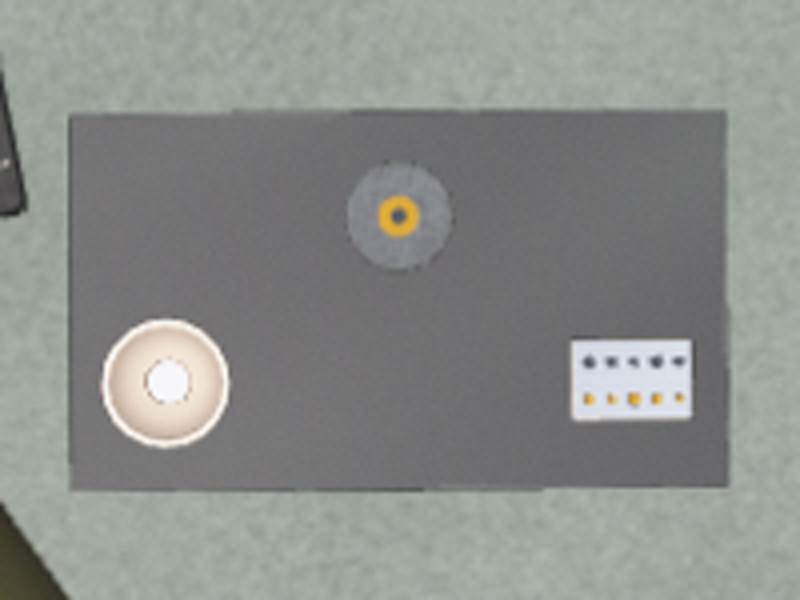

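Wheel is at (399,216) in the crop, centred and about 82 mm behind the stand's row (y 379). Next I descend onto the cast.

servo_tool(
  increments=[
    [[0.001,-0.001,0.04,0,0,0,1],[0.001,-0.001,0.08,0,0,0,1],[0.001,-0.001,0.085,0,0,0,1],[0.001,-0.001,0.085,0,0,0,1]],
  ],
)

```text
time_s: 7.5
tool_pos: [0.5986, 0.3076, 0.0367]
tool_rot: [179.9, 0.1, 12.4]
force: [0.2, 0.0, 0.5]
grip_width: 0.0868
```

```bash
python3 go.py 0.6024,0.3084,0.004,12.5
python3 - <<'E'
from h import *
c=cam("side");crop(c,300,170,60,50,6,"pics/c1.png")
E
```

```text
now 7.5 [0.5986 0.3076 0.0367] [1.7994e+02 1.4000e-01 1.2410e+01] grip 0.0868 F [0.2 0.  0.5]
0.6024,0.3084,0.004,12.5 [0.004  0.     0.0327] [ 0.06  0.14 -0.09] rows 1
```

View pics/c1.png

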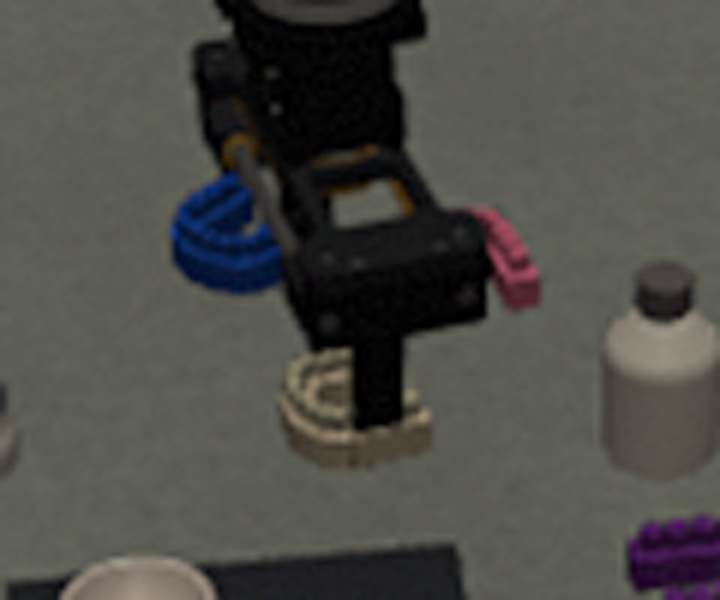

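servo_tool(
  increments=[
    [[0.003,0,0.015,0,0,0,1],[0.003,0,0.028,0,0,0,1],[0.003,0,0.031,0,0,0,1],[0.003,0,0.031,0,0,0,1],[0.003,0,0.031,0,0,0,-1],[0.003,0,0.031,0,0,0,-1],[0.003,0,0.031,0,0,0,-1],[0.003,0,0.031,0,0,0,-1],[0.003,0,0.031,0,0,0,-1],[0.003,0,0.031,0,0,0,-1]],
  ],
  squeeze=20,
)

```text
time_s: 8.55
tool_pos: [0.602, 0.3099, 0.0068]
tool_rot: [180.0, -0.0, 12.5]
force: [-0.5, 0.5, 2.1]
grip_width: 0.0602
```

```bash
python3 go.py 0.6024,0.3084,0.1,12.5
python3 - <<'E'
from h import *
c=cam("side");crop(c,300,170,60,50,6,"pics/c2.png")
E
```

```text
now 8.55 [0.602  0.3099 0.0068] [ 1.7999e+02 -2.0000e-02  1.2500e+01] grip 0.0602 F [-0.5  0.5  2.1]
0.6024,0.3084,0.1,12.5 [ 0.0001  0.0016 -0.0932] [ 0.01 -0.02  0.  ] rows 2
```

View pics/c2.png

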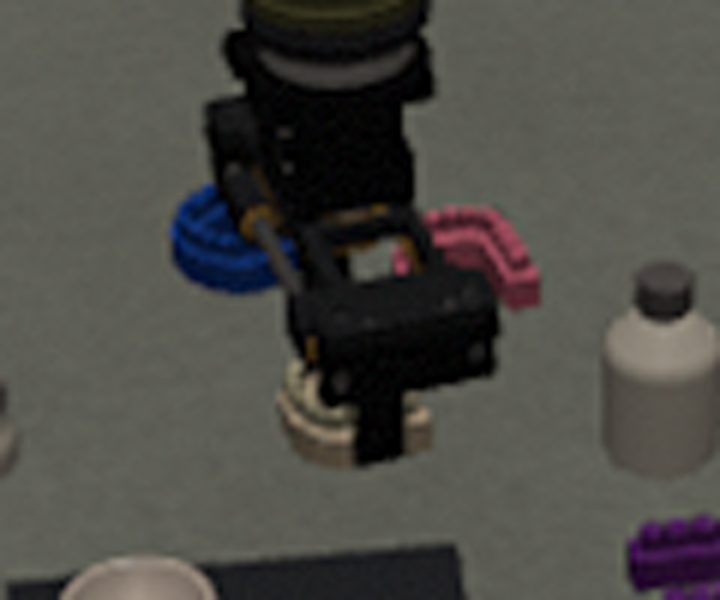

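servo_tool(
  increments=[
    [[0,0,-0.04,0,0,0,-1],[0,0,-0.08,0,0,0,-1],[0,0,-0.1,0,0,0,-1],[0,0,-0.1,0,0,0,-1]],
  ],
)

```text
time_s: 9.0
tool_pos: [0.6038, 0.3115, 0.1105]
tool_rot: [-179.9, -0.4, 12.5]
force: [0.5, 0.9, -0.7]
grip_width: 0.0602
```

```bash
python3 go.py 0.5095,0.0515,0.11,0.8
```

```text
now 9.0 [0.6038 0.3115 0.1105] [-179.9    -0.38   12.51] grip 0.0602 F [ 0.5  0.9 -0.7]
0.5095,0.0515,0.11,0.8 [-0.1484  0.2334 -0.0008] [-0.13 -0.37 11.71] rows 6
```

servo_tool(
  increments=[
    [[-0.147,0.2335,0.003,0,0,11.7,-1],[-0.147,0.2335,0.003,0,0,11.7,-1],[-0.147,0.2335,0.003,0,0,11.7,-1],[-0.147,0.2335,0.003,0,0,11.7,-1],[-0.147,0.2335,0.003,0,0,11.7,-1],[-0.147,0.2335,0.003,0,0,11.7,-1],[-0.147,0.2335,0.003,0,0,11.7,-1],[-0.147,0.2335,0.003,0,0,11.7,-1],[-0.147,0.2335,0.003,0,0,11.7,-1],[-0.147,0.2335,0.003,0,0,11.7,-1],[-0.147,0.2335,0.003,0,0,11.7,-1]],
  ],
)

```text
time_s: 10.1
tool_pos: [0.5089, 0.0515, 0.1033]
tool_rot: [-180.0, 0.0, 0.9]
force: [-0.4, -0.4, 0.0]
grip_width: 0.0607
```

```bash
python3 go.py 0.5095,0.0515,0.0095,0.8
```

```text
now 10.1 [0.5089 0.0515 0.1033] [-1.7997e+02  2.0000e-02  9.3000e-01] grip 0.0607 F [-0.4 -0.4  0. ]
0.5095,0.0515,0.0095,0.8 [0.0006 0.0001 0.0938] [-0.03  0.02  0.13] rows 2
```

servo_tool(
  increments=[
    [[0,0,0.04,0,0,0,-1],[0,0,0.07,0,0,0,-1],[0,0,0.085,0,0,0,-1],[0,0,0.09,0,0,0,-1],[0,0,0.092,0,0,0,-1],[0,0,0.092,0,0,0,-1]],
  ],
)

```text
time_s: 10.7
tool_pos: [0.5099, 0.0504, 0.0125]
tool_rot: [-180.0, -0.1, 0.8]
force: [0.8, 0.2, -0.5]
grip_width: 0.0603
```

```bash
python3 go.py 0.5095,0.0515,0.0098,0.8
```

```text
now 10.7 [0.5099 0.0504 0.0125] [-1.8e+02 -1.1e-01  8.2e-01] grip 0.0603 F [ 0.8  0.2 -0.5]
0.5095,0.0515,0.0098,0.8 [-0.0004 -0.0011  0.0027] [-0.   -0.11  0.02] rows 1
```

servo_tool(
  increments=[
    [[0,-0.001,0.002,0,0,0,-1],[0,-0.001,0.0025,0,0,0,-1],[0,-0.001,0.0025,0,0,0,-1],[0,-0.001,0.0025,0,0,0,1],[0,-0.001,0.0025,0,0,0,1],[0,-0.001,0.0025,0,0,0,1],[0,-0.001,0.0025,0,0,0,1],[0,-0.001,-0.04,0,0,0,1],[0,-0.001,-0.08,0,0,0,1],[0,-0.001,-0.11,0,0,0,1],[0,-0.001,-0.11,0,0,0,1]],
  ],
)

```text
time_s: 11.8
tool_pos: [0.5122, 0.0516, 0.1262]
tool_rot: [180.0, -0.5, 0.8]
force: [-0.0, 0.8, 0.8]
grip_width: 0.0871
```

```bash
python3 - <<'E'
import numpy as np
a=np.radians(1.8);print(np.array([.582,-.3165])+.004*np.array([np.cos(a),np.sin(a)]))
E
python3 go.py 0.586,-0.3165,0.12,1.8
```

```text
[ 0.58599803 -0.31637436]
now 11.8 [0.5122 0.0516 0.1262] [179.98  -0.51   0.8 ] grip 0.0871 F [-0.   0.8  0.8]
0.586,-0.3165,0.12,1.8 [0.0686 0.3691 0.007 ] [ 0.02 -0.51 -1.  ] rows 8
```

servo_tool(
  increments=[
    [[0.072,0.369,0.006,0,0,-1,1],[0.072,0.369,0.006,0,0,-1,1],[0.072,0.369,0.006,0,0,-1,1],[0.072,0.369,0.006,0,0,-1,1],[0.072,0.369,0.006,0,0,-1,1],[0.072,0.369,0.006,0,0,-1,1],[0.072,0.369,0.006,0,0,-1,1],[0.072,0.369,0.006,0,0,-1,1],[0.072,0.369,0.006,0,0,-1,1],[0.072,0.369,0.006,0,0,-1,1],[0.072,0.369,0.006,0,0,-1,1]],
  ],
)

```text
time_s: 12.9
tool_pos: [0.5861, -0.3145, 0.1148]
tool_rot: [-179.9, 0.0, 1.9]
force: [-0.1, 0.5, -1.0]
grip_width: 0.0872
```

```bash
python3 go.py 0.586,-0.3165,0.004,1.8
python3 - <<'E'
from find import *
c=cam("top");crop(c,323,272,100,75,4,"pics/c3.png")
t=find(c,"cast",323,292,[.506,.052,.01],.021,r=19);cv2.imwrite("pics/c3f.png",t)
E
```

```text
now 12.9 [ 0.5861 -0.3145  0.1148] [-1.799e+02  5.000e-02  1.940e+00] grip 0.0872 F [-0.1  0.5 -1. ]
0.586,-0.3165,0.004,1.8 [-1.000e-04  2.200e-03  1.108e-01] [-0.1   0.05  0.14] rows 3
cast [0.5059 0.0497] 2.8 -0.951
```

View pics/c3.png

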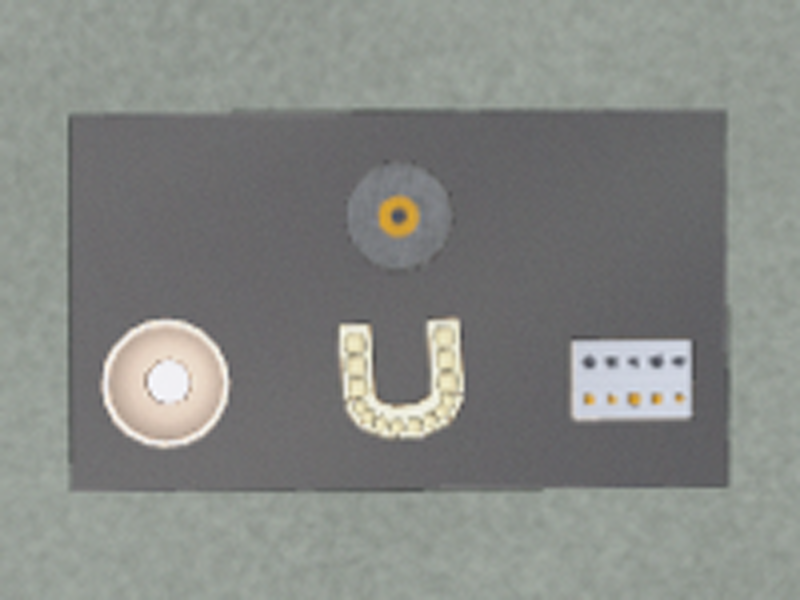

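View pics/c3f.png

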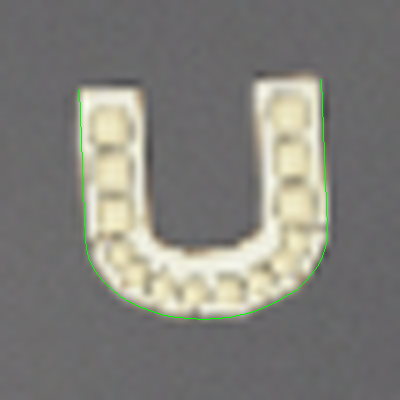

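Cast sits at (400,378) in the crop with its front towards the mat's front edge and the fit agrees. Next I descend onto the splint.

servo_tool(
  increments=[
    [[0,0.001,0.04,0,0,0,1],[0,0.001,0.075,0,0,0,1],[0,0.001,0.08,0,0,0,1],[0,0.001,0.08,0,0,0,1]],
  ],
)

```text
time_s: 13.35
tool_pos: [0.5856, -0.3162, 0.0349]
tool_rot: [-179.9, 0.1, 1.9]
force: [-0.9, 0.0, -0.0]
grip_width: 0.0869
```

```bash
python3 go.py 0.586,-0.3165,0.004,1.8
python3 - <<'E'
from h import *
c=cam("side");crop(c,315,390,60,50,6,"pics/s1.png")
E
```

```text
now 13.35 [ 0.5856 -0.3162  0.0349] [-1.7992e+02  1.1000e-01  1.9000e+00] grip 0.0869 F [-0.9  0.  -0. ]
0.586,-0.3165,0.004,1.8 [0.0005 0.0003 0.0309] [-0.08  0.11  0.1 ] rows 1
```

View pics/s1.png

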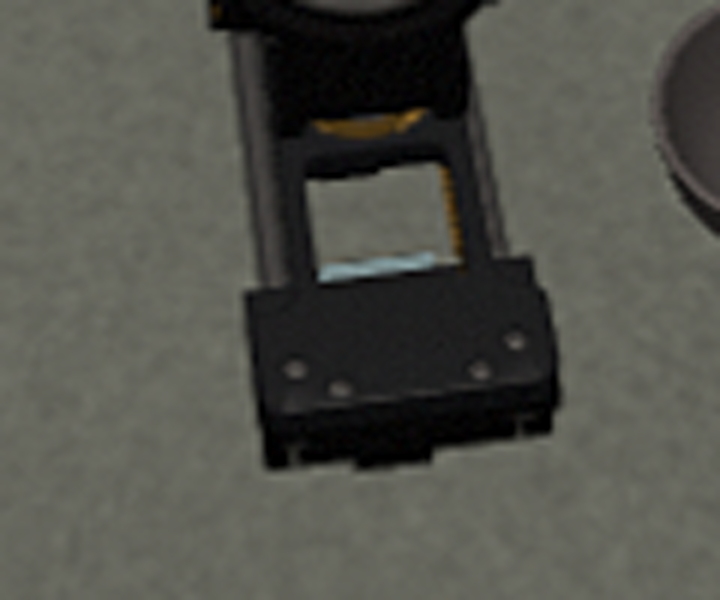

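Fingers straddle the splint (far arm seen at (375,265)) and the bowl is clear. I'll go down and close.

servo_tool(
  increments=[
    [[0,0,0.015,0,0,0,1],[0,0,0.027,0,0,0,1],[0,0,0.03,0,0,0,1],[0,0,0.03,0,0,0,1],[0,0,0.03,0,0,0,-1],[0,0,0.03,0,0,0,-1],[0,0,0.03,0,0,0,-1],[0,0,0.03,0,0,0,-1],[0,0,0.03,0,0,0,-1],[0,0,0.03,0,0,0,-1],[0,0,0.03,0,0,0,-1],[0,0,0.03,0,0,0,-1]],
  ],
  squeeze=10,
)

```text
time_s: 14.6
tool_pos: [0.5862, -0.3178, 0.0058]
tool_rot: [180.0, -0.0, 1.8]
force: [0.2, -0.1, 1.3]
grip_width: 0.0555
```

servo_tool(
  increments=[
    [[0,0,-0.04,0,0,0,-1],[0,0,-0.08,0,0,0,-1],[0,0,-0.115,0,0,0,-1],[0,0,-0.115,0,0,0,-1],[0,0,-0.115,0,0,0,-1]],
  ],
)

```text
time_s: 15.1
tool_pos: [0.5865, -0.3181, 0.1216]
tool_rot: [179.9, -0.1, 1.8]
force: [-0.0, -0.1, -0.0]
grip_width: 0.056
```

```bash
python3 go.py 0.510,0.0508,0.11,2.4
python3 - <<'E'
from h import *
c=cam("side");crop(c,315,350,60,50,6,"pics/s2.png")
E
```

```text
now 15.1 [ 0.5865 -0.3181  0.1216] [ 1.7992e+02 -9.0000e-02  1.8000e+00] grip 0.056 F [-0.  -0.1 -0. ]
0.510,0.0508,0.11,2.4 [-0.0649 -0.3711  0.011 ] [ 0.08 -0.09 -0.6 ] rows 8
```

View pics/s2.png

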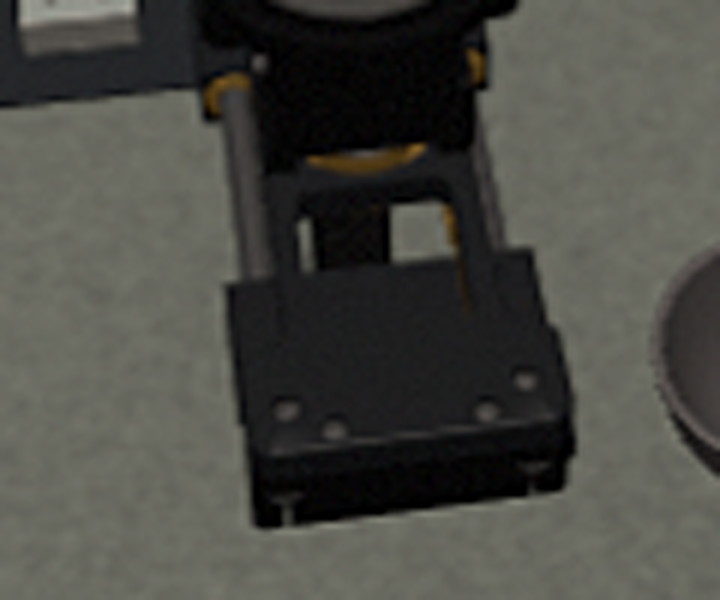

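Opening 56 mm, so the splint is held, though the gripper hides it in this view. Carry it over the cast.

servo_tool(
  increments=[
    [[-0.065,-0.371,0.005,0,0,-0.6,-1],[-0.065,-0.371,0.005,0,0,-0.6,-1],[-0.065,-0.371,0.005,0,0,-0.6,-1],[-0.065,-0.371,0.005,0,0,-0.6,-1],[-0.065,-0.371,0.005,0,0,-0.6,-1],[-0.065,-0.371,0.005,0,0,-0.6,-1],[-0.065,-0.371,0.005,0,0,-0.6,-1],[-0.065,-0.371,0.005,0,0,-0.6,-1],[-0.065,-0.371,0.005,0,0,-0.6,-1],[-0.065,-0.371,0.005,0,0,-0.6,-1],[-0.065,-0.371,0.005,0,0,-0.6,-1],[-0.065,-0.371,0.005,0,0,-0.6,-1],[-0.065,-0.371,0.005,0,0,-0.6,-1]],
  ],
)

```text
time_s: 16.45
tool_pos: [0.5095, 0.0497, 0.1152]
tool_rot: [180.0, 0.0, 2.3]
force: [-1.2, 0.4, -1.2]
grip_width: 0.0555
```

```bash
python3 go.py 0.510,0.0508,0.037,2.4
python3 - <<'E'
from h import *
c=cam("side");crop(c,280,220,80,70,5,"pics/s3.png")
E
```

```text
now 16.45 [0.5095 0.0497 0.1152] [1.7999e+02 3.0000e-02 2.2700e+00] grip 0.0555 F [-1.2  0.4 -1.2]
0.510,0.0508,0.037,2.4 [ 0.0006 -0.0011  0.0782] [ 0.01  0.03 -0.13] rows 2
```

View pics/s3.png

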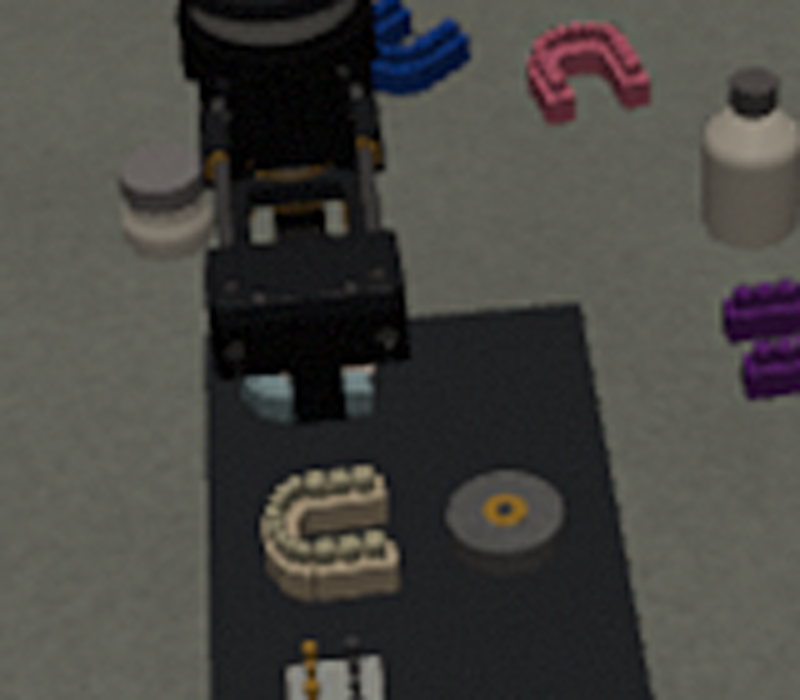

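Splint is held level at (310,395), facing the same way as the cast below it. I'll lower it.

servo_tool(
  increments=[
    [[0,-0.001,0.04,0,0,0,-1],[0,-0.001,0.06,0,0,0,-1],[0,-0.001,0.07,0,0,0,-1],[0,-0.001,0.073,0,0,0,-1],[0,-0.001,0.073,0,0,0,-1],[0,-0.001,0.073,0,0,0,-1]],
  ],
)

```text
time_s: 17.1
tool_pos: [0.5104, 0.052, 0.0437]
tool_rot: [180.0, -0.1, 2.4]
force: [0.4, -0.3, -0.2]
grip_width: 0.056
```

```bash
python3 go.py 0.510,0.0508,0.037,2.4
python3 - <<'E'
from h import *
c=cam("side");crop(c,275,235,50,45,8,"pics/s4.png")
E
```

```text
now 17.1 [0.5104 0.052  0.0437] [ 1.7999e+02 -1.2000e-01  2.4000e+00] grip 0.056 F [ 0.4 -0.3 -0.2]
0.510,0.0508,0.037,2.4 [-0.0005  0.0012  0.0067] [ 0.01 -0.12 -0.  ] rows 1
```

View pics/s4.png

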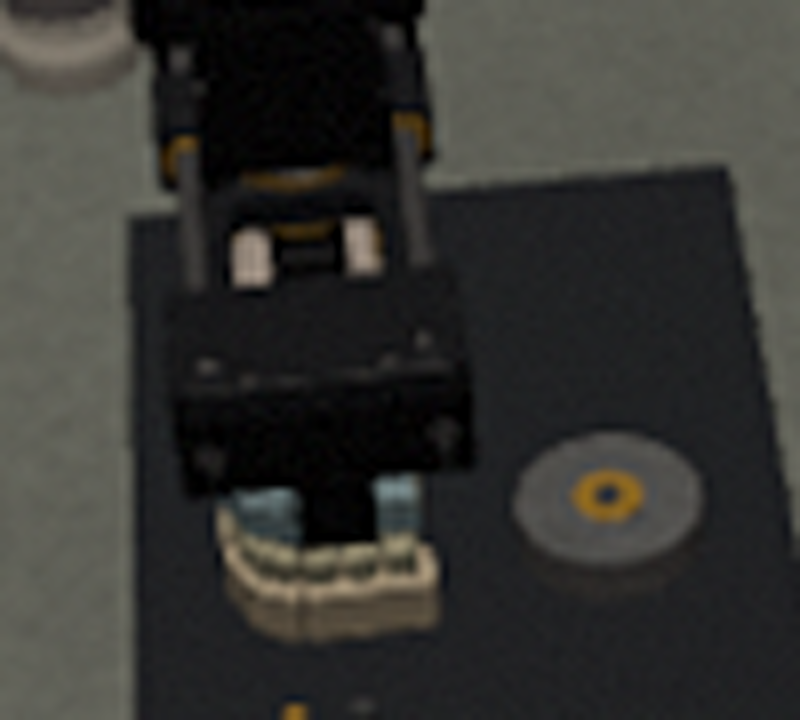

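servo_tool(
  increments=[
    [[0,0.001,0.003,0,0,0,-1],[0,0.001,0.004,0,0,0,-1],[0,0.001,0.005,0,0,0,-1],[0,0.001,0.005,0,0,0,-1],[0,0.001,0.005,0,0,0,-1]],
  ],
)

```text
time_s: 17.65
tool_pos: [0.5094, 0.051, 0.0375]
tool_rot: [180.0, 0.0, 2.4]
force: [-0.5, -0.6, -0.7]
grip_width: 0.0559
```

servo_tool(
  increments=[
    [[0,0,0.001,0,0,0,-1],[0,0,0.001,0,0,0,-1],[0,0,0.001,0,0,0,-1]],
  ],
)

```text
time_s: 17.95
tool_pos: [0.5095, 0.051, 0.0367]
tool_rot: [180.0, -0.0, 2.4]
force: [-0.7, -0.5, 2.1]
grip_width: 0.0561
```

servo_tool(
  increments=[
    [[0,0,0,0,0,0,0.4],[0,0,0,0,0,0,0.6],[0,0,0,0,0,0,1],[0,0,0,0,0,0,1],[0,0,0,0,0,0,1],[0,0,-0.04,0,0,0,1],[0,0,-0.08,0,0,0,1],[0,0,-0.09,0,0,0,1],[0,0,-0.09,0,0,0,1]],
  ],
)

```text
time_s: 18.85
tool_pos: [0.5109, 0.0511, 0.1285]
tool_rot: [180.0, -0.2, 2.4]
force: [-0.3, 0.7, -0.9]
grip_width: 0.0869
```

```bash
python3 go.py 0.4298,0.3028,0.125,0.8
```

```text
now 18.85 [0.5109 0.0511 0.1285] [179.97  -0.24   2.39] grip 0.0869 F [-0.3  0.7 -0.9]
0.4298,0.3028,0.125,0.8 [-0.0705 -0.2549  0.003 ] [ 0.03 -0.24  1.59] rows 6
```

servo_tool(
  increments=[
    [[-0.069,-0.255,0.003,0,0,1.6,1],[-0.069,-0.255,0.003,0,0,1.6,1],[-0.069,-0.255,0.003,0,0,1.6,1],[-0.069,-0.255,0.003,0,0,1.6,1],[-0.069,-0.255,0.003,0,0,1.6,1],[-0.069,-0.255,0.003,0,0,1.6,1],[-0.069,-0.255,0.003,0,0,1.6,1],[-0.069,-0.255,0.003,0,0,1.6,1],[-0.069,-0.255,0.003,0,0,1.6,1]],
  ],
)

```text
time_s: 19.75
tool_pos: [0.4304, 0.3005, 0.1225]
tool_rot: [179.9, 0.1, 0.6]
force: [0.6, -0.3, -1.0]
grip_width: 0.087
```

```bash
python3 go.py 0.4298,0.3028,0.015,0.8
python3 - <<'E'
from h import *
c=cam("top");t1=cv2.resize(c["frame"][262:322,283:363],None,fx=5,fy=5,interpolation=cv2.INTER_CUBIC)
d=cam("side");t2=cv2.resize(d["frame"][205:295,225:345],None,fx=10/3,fy=10/3,interpolation=cv2.INTER_CUBIC)
cv2.imwrite("pics/s5.png",np.hstack([t1,t2]))
E
```

```text
now 19.75 [0.4304 0.3005 0.1225] [1.799e+02 7.000e-02 6.300e-01] grip 0.087 F [ 0.6 -0.3 -1. ]
0.4298,0.3028,0.015,0.8 [-0.0004 -0.0025  0.1075] [ 0.1   0.07 -0.17] rows 3
```

View pics/s5.png

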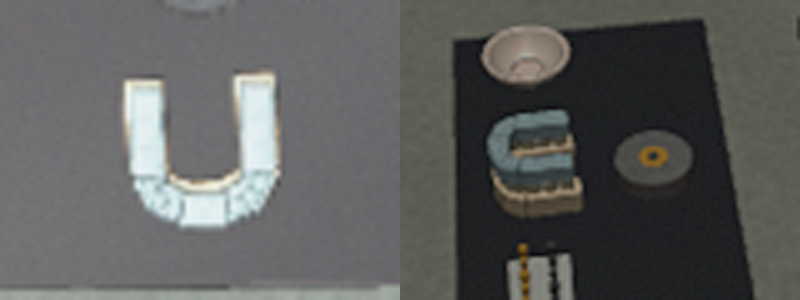

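Splint is seated, outlined evenly by the cast's rim in both views. Next I descend on the jar.

servo_tool(
  increments=[
    [[0,-0.001,0.04,0,0,0,1],[0,-0.001,0.08,0,0,0,1],[0,-0.001,0.1,0,0,0,1],[0,-0.001,0.109,0,0,0,1],[0,-0.001,0.109,0,0,0,1],[0,-0.001,0.109,0,0,0,-1],[0,-0.001,0.109,0,0,0,-1],[0,-0.001,0.109,0,0,0,-1],[0,-0.001,0.109,0,0,0,-1],[0,-0.001,0.109,0,0,0,-1],[0,-0.001,0.109,0,0,0,-1],[0,-0.001,0.109,0,0,0,-1],[0,-0.001,0.109,0,0,0,-1]],
  ],
  squeeze=20,
)

```text
time_s: 21.15
tool_pos: [0.4298, 0.3039, 0.0146]
tool_rot: [180.0, -0.0, 0.8]
force: [0.1, 0.0, 0.9]
grip_width: 0.0446
```

servo_tool(
  increments=[
    [[0,0,-0.04,0,0,0,-1],[0,0,-0.08,0,0,0,-1],[0,0,-0.11,0,0,0,-1],[0,0,-0.11,0,0,0,-1],[0,0,-0.11,0,0,0,-1]],
  ],
)

```text
time_s: 21.65
tool_pos: [0.4298, 0.3037, 0.1245]
tool_rot: [180.0, -0.0, 0.8]
force: [-0.0, -0.2, -1.5]
grip_width: 0.0447
```

```bash
python3 go.py 0.5912,-0.0625,0.12,0.8;python3 - <<'E'
from h import *
c=cam("side");crop(c,240,170,60,50,6,"pics/j1.png")
E
```

```text
now 21.65 [0.4298 0.3037 0.1245] [ 1.7998e+02 -4.0000e-02  7.9000e-01] grip 0.0447 F [-0.  -0.2 -1.5]
0.5912,-0.0625,0.12,0.8 [0.1563 0.3684 0.0048] [ 0.02 -0.04 -0.01] rows 9
```

View pics/j1.png

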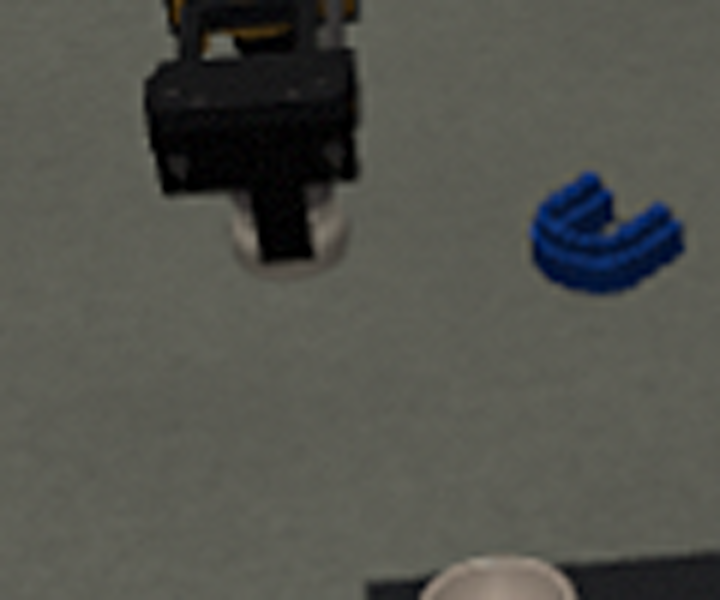

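servo_tool(
  increments=[
    [[0.156,0.3685,0.003,0,0,0,-1],[0.156,0.3685,0.003,0,0,0,-1],[0.156,0.3685,0.003,0,0,0,-1],[0.156,0.3685,0.003,0,0,0,-1],[0.156,0.3685,0.003,0,0,0,-1],[0.156,0.3685,0.003,0,0,0,-1],[0.156,0.3685,0.003,0,0,0,-1],[0.156,0.3685,0.003,0,0,0,-1],[0.156,0.3685,0.003,0,0,0,-1],[0.156,0.3685,0.003,0,0,0,-1],[0.156,0.3685,0.003,0,0,0,-1],[0.156,0.3685,0.003,0,0,0,-1],[0.156,0.3685,0.003,0,0,0,-1],[0.156,0.3685,0.003,0,0,0,-1]],
  ],
)

```text
time_s: 23.1
tool_pos: [0.5907, -0.0614, 0.1216]
tool_rot: [180.0, -0.0, 0.9]
force: [-0.1, -0.7, -1.8]
grip_width: 0.0446
```

```bash
python3 go.py 0.5905,-0.0625,0.0176,0.8
```

```text
now 23.1 [ 0.5907 -0.0614  0.1216] [179.99  -0.     0.9 ] grip 0.0446 F [-0.1 -0.7 -1.8]
0.5905,-0.0625,0.0176,0.8 [-0.0003  0.0011  0.104 ] [ 0.01 -0.    0.1 ] rows 3
```

servo_tool(
  increments=[
    [[-0.002,0.0005,0.04,0,0,0,-1],[-0.002,0.0005,0.075,0,0,0,-1],[-0.002,0.0005,0.09,0,0,0,-1],[-0.002,0.0005,0.097,0,0,0,-1],[-0.002,0.0005,0.099,0,0,0,-1],[-0.002,0.0005,0.099,0,0,0,-1]],
  ],
)

```text
time_s: 23.7
tool_pos: [0.5901, -0.0629, 0.0238]
tool_rot: [180.0, -0.1, 0.8]
force: [-1.1, -0.9, -0.5]
grip_width: 0.0441
```

```bash
python3 go.py 0.589,-0.0625,0.0176,0.8
python3 - <<'E'
from h import *
d=cam("side");crop(d,285,265,60,50,6,"pics/j2.png")
E
```

```text
now 23.7 [ 0.5901 -0.0629  0.0238] [ 1.7998e+02 -1.2000e-01  8.1000e-01] grip 0.0441 F [-1.1 -0.9 -0.5]
0.589,-0.0625,0.0176,0.8 [-0.0011 -0.0004  0.0062] [ 0.02 -0.12  0.01] rows 1
```

View pics/j2.png

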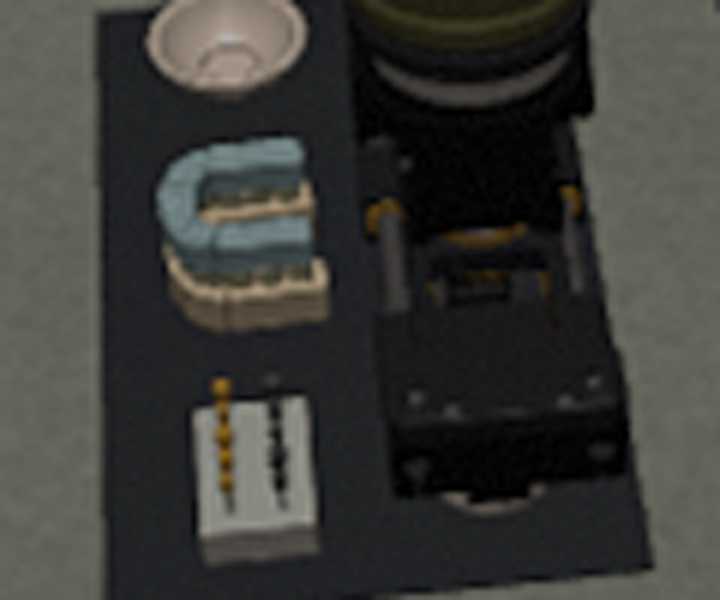

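Clear of everything, so lower it the rest of the way.

servo_tool(
  increments=[
    [[0,0,0.002,0,0,0,-1],[0,0,0.004,0,0,0,-1],[0,0,0.005,0,0,0,-1],[0,0,0.005,0,0,0,-1],[0,0,0.005,0,0,0,-1]],
  ],
)

```text
time_s: 24.25
tool_pos: [0.589, -0.063, 0.0177]
tool_rot: [180.0, -0.0, 0.8]
force: [-0.0, -0.2, -0.5]
grip_width: 0.0445
```

servo_tool(
  increments=[
    [[0,0,0.0005,0,0,0,-1],[0,0,0.0005,0,0,0,0.3],[0,0,0.0005,0,0,0,0.7],[0,0,0.0005,0,0,0,0.7],[0,0,0.0005,0,0,0,0.7],[0,0,-0.04,0,0,0,0.7],[0,0,-0.08,0,0,0,0.7],[0,0,-0.12,0,0,0,0.7],[-0.1,0.1,-0.12,0,0,0,0.7],[-0.1,0.25,-0.12,0,0,0,0.7],[-0.1,0.35,-0.12,0,0,0,0.7],[-0.1,0.35,-0.12,0,0,0,0.7],[-0.1,0.35,-0.12,0,0,0,0.7],[-0.1,0.35,-0.12,0,0,0,0.7],[-0.1,0.35,-0.12,0,0,0,0.7],[-0.1,0.35,-0.12,0,0,0,0.7],[-0.1,0.35,-0.12,0,0,0,0.7]],
  ],
)

```text
time_s: 25.95
tool_pos: [0.4909, -0.4196, 0.1368]
tool_rot: [179.9, 0.1, 0.4]
force: [-0.0, -0.4, 0.5]
grip_width: 0.0739
```

Run:
```python
from find import *
c=cam("top");crop(c,323,272,100,75,4,"pics/f1.png");cv2.imwrite("pics/f2.png",c["frame"])
find(c,"splint",323,293,[.506,.05,.03],.045,r=20,tag="fin")
d=cam("side");crop(d,285,255,65,55,6,"pics/f3.png")
```

```text
splint [0.5048 0.0496] 2.28 -0.98
```

View pics/f1.png

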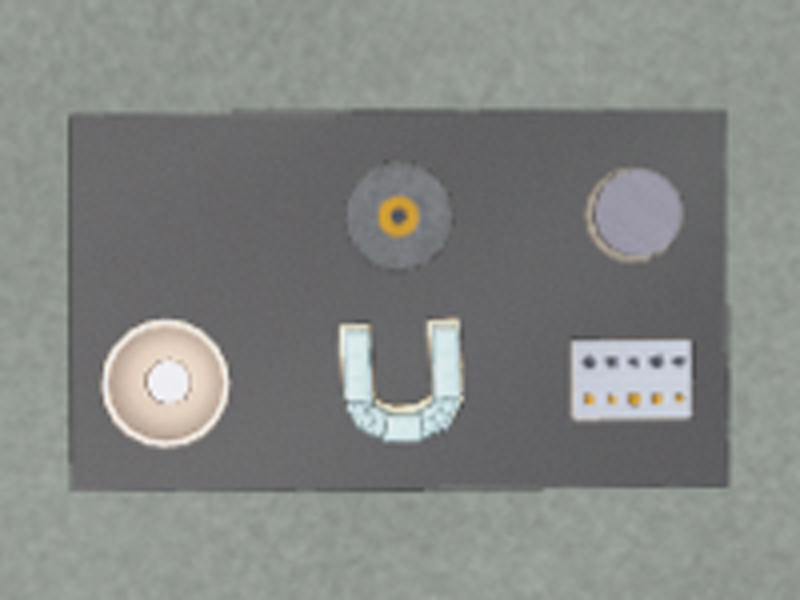

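View pics/f3.png

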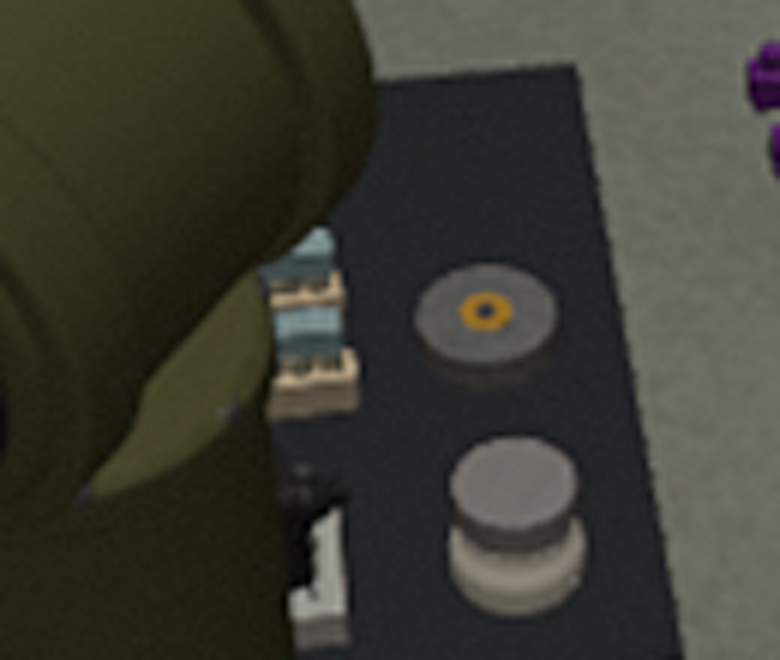

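View pics/fin_splint.png

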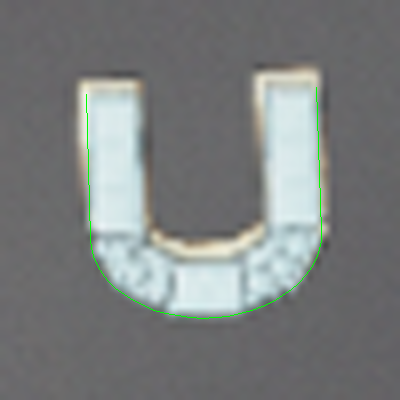

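View pics/f2.png

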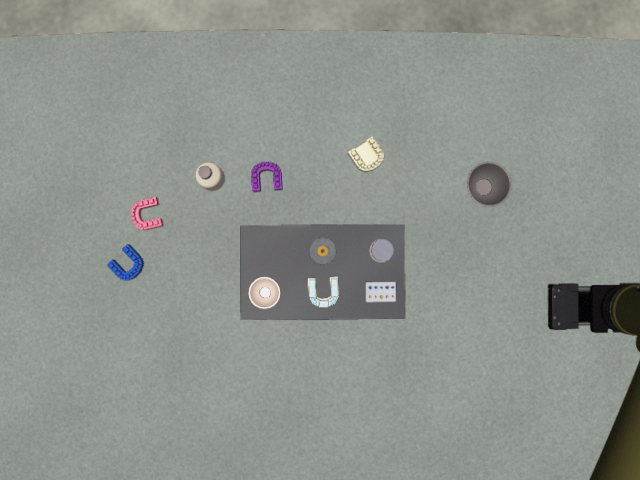

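Everything is laid out: splint on the cast (400,378), wheel (399,216), jar cap (639,210), bystanders at their old pixels. One numeric check, then hand in.

Run:
```python
from h import *
c=cam("top");A=np.array
f=lambda u,v,z:w(c,A([u,v])/4+[223,197]-.4,z)[0][:2]
S=f(631,379,.021);R=A([[1,.0133],[-.0133,1]])
print("jar-stand",R@(f(639,210,.048)-S),"wheel-stand",R@(f(399,216,.019)-S),"wheel mat",R@(f(399,216,.019)-[.5453,.052]),"cast mat",R@(A([.506,.050])-[.5453,.052]))
```

```text
jar-stand [ 0.08278404 -0.00230124] wheel-stand [0.08143482 0.11433733] wheel mat [ 0.04199867 -0.0006586 ] cast mat [-0.0393266  -0.00147731]
```

```bash
python3 -c "
from cell import env
print(env.get_obs()['time_s'],env.get_obs()['joint_velocities'].round(2));print(env.sign_off())"
```

```text
26.1 [-0.95 -0.58 -0.84  0.43  0.21  0.04  0.01]
the job is handed in; nothing more can be done
None
```

The mat is laid out as asked, and I handed the job in at about 26 s of the 109 s allowed. I placed the wheel first, then the cast, the splint and the jar.

My last camera measurements all came out within tolerance:

| Item | Measured position | Goal |
|---|---|---|
| Cast | about 0.7 mm from midway in x, 1.5 mm in y; turned about 2° from square; front teeth forward | within 13 mm and 0.3 rad |
| Splint | about 1 mm from centred on the cast's teeth, less than 1° off | within 10 mm and 0.25 rad |
| Jar | 83 mm behind the bur stand's centre (gap about 39 mm), 2 mm sideways | 40 ± 15 mm gap, 13 mm sideways |
| Wheel | flat, 81 mm behind the stand's centre line, under 1 mm off the mat's middle line | 84 ± 22 mm, within 20 mm |

- **Bystanders:** the upper cast, bowl, bottle and coloured look-alikes showed at the same places in the final top picture.
- **Side view:** in the last side picture the arm partly hid the cast and splint. Their seating is confirmed by the final top view and an earlier clear side view.
- **Grip width:** the jar was gripped at 45 mm, though its listed width is 48 mm. Its body looks narrower than its foot, and it stood upright after I let go.
- **Failures:** no checks failed or disagreed.

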